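Stack the screw pots on their two bench stands

TASK

Put the five screw pots away on the two round stands: on the dark walnut stand the red pot at the bottom, the yellow on it and the blue on top; on the green stand the white pot with the orange one on top. Seat every pot fully in the stand or rim below it and leave both stacks standing free. Never let a pot tip over on the way, and leave the oil bottle, the brass weight and the cork cylinder standing where they are.

Things in the scene. Friction and masses are not known exactly. Their poses are not given: they have to be found in the camera images.
- pot_red: Red round closed screw pot, white paper band round its middle, upright on the table: 54 mm diameter, 50 mm high, about 0.12 kg. Origin: centre of underside, z up, yaw is free. Straight side to grip: 5 to 50 mm up. Tapered foot: 33 mm across at the bottom, 40 mm at 5 mm up. Its top, 45 mm up, has a rim 5 mm high, 47 mm across inside, that takes the next pot's foot; that pot's origin is then 45 mm above this one's.
- pot_yellow: Yellow round closed screw pot, white paper band round its middle, upright on the table: 54 mm diameter, 50 mm high, about 0.12 kg. Origin: centre of underside, z up, yaw is free. Straight side to grip: 5 to 50 mm up. Tapered foot: 33 mm across at the bottom, 40 mm at 5 mm up. Its top, 45 mm up, has a rim 5 mm high, 47 mm across inside, that takes the next pot's foot; that pot's origin is then 45 mm above this one's.
- pot_blue: Blue round closed screw pot, white paper band round its middle, upright on the table: 54 mm diameter, 50 mm high, about 0.12 kg. Origin: centre of underside, z up, yaw is free. Straight side to grip: 5 to 50 mm up. Tapered foot: 33 mm across at the bottom, 40 mm at 5 mm up. Its top, 45 mm up, has a rim 5 mm high, 47 mm across inside, that takes the next pot's foot; that pot's origin is then 45 mm above this one's.
- pot_white: White round closed screw pot, white paper band round its middle, upright on the table: 54 mm diameter, 50 mm high, about 0.12 kg. Origin: centre of underside, z up, yaw is free. Straight side to grip: 5 to 50 mm up. Tapered foot: 33 mm across at the bottom, 40 mm at 5 mm up. Its top, 45 mm up, has a rim 5 mm high, 47 mm across inside, that takes the next pot's foot; that pot's origin is then 45 mm above this one's.
- pot_orange: Orange round closed screw pot, white paper band round its middle, upright on the table: 54 mm diameter, 50 mm high, about 0.12 kg. Origin: centre of underside, z up, yaw is free. Straight side to grip: 5 to 50 mm up. Tapered foot: 33 mm across at the bottom, 40 mm at 5 mm up. Its top, 45 mm up, has a rim 5 mm high, 47 mm across inside, that takes the next pot's foot; that pot's origin is then 45 mm above this one's.
- stand_walnut: Low round dark brown walnut stand, fixed to the table, 80 mm diameter and 13 mm high, with a round recess in the middle, 47 mm across and 5 mm deep, for a pot's foot. Origin: centre of its underside on the table, z up; a pot seated in it has its origin 8 mm above the stand's.
- stand_green: Low round green stand, fixed to the table, 80 mm diameter and 13 mm high, with a round recess in the middle, 47 mm across and 5 mm deep, for a pot's foot. Origin: centre of its underside on the table, z up; a pot seated in it has its origin 8 mm above the stand's.
- oil_bottle: Bystander: small green oil bottle with a paper label and red cap, 28 mm diameter, 75 mm high, loose, standing on the table; not to be disturbed. Origin: centre of its underside.
- brass_weight: Bystander: small brass weight with a knob, 30 mm diameter, 40 mm high, loose; not to be disturbed. Origin: centre of its underside.
- cork_block: Bystander: cork cylinder, 30 mm diameter, 45 mm high, loose, on end; not to be disturbed. Origin: centre of its underside.
Not all that is in view belongs to the job. What is shaped like the pot_orange but turquoise is not meant.

How it is judged:
By the outcome, as a careful person would: the job done as asked, in the order asked, and still so for the second after the job is handed in, with the robot touching nothing.
It also fails if it takes over 128 s, if anything falls off the work surface, if the arm or the gripper's body presses on something with over 40 N, if the wrist force passes 120 N, or if a joint passes its speed limit or range.

ROBOT

A 6-joint arm with a two-finger parallel gripper is mounted at the origin on the work surface. World frame = base frame: x ahead of the robot, y to its left, z up, the work surface at z = 0. Lengths are in m, angles in rad, forces in N, time in s.
With the tool pointing down it reaches from about 0.4 to 0.825 m from the base axis. Payload 7 kg.
Tool frame: the origin (TCP) lies between the finger pads; the fingertips stand 8 mm ahead of it and the grasp point (between the pads) lies 11 mm behind it (arm.finger_overhang is the distance from the TCP to the fingertips, in m); z points along the fingers, y is the line along which they close (so a half turn about z gives the same grasp; the last joint's range is limited). The gripper opens to 88 mm and grips with 3 to 60 N. Pads are 19 mm wide; open, the fingers measure 130 mm over their backs; the gripper's body (78 mm by 193 mm) begins 47 mm behind the grasp point.
Start: joints at [-0.959, 0.359, 0.012, 0, -1.224, -0.288], TCP at [0.215, -0.64, 0.235] pointing down, gripper open.
Joint ranges: [-3.07, 3.07], [-1.43, 2.12], [-1.02, 1.25], [-3.03, 1.67], [-3.05, -0], [-3.03, 3.03]. Speed limits (rad/s): [2.39, 2.39, 3.01, 3.14, 3.14, 3.14].

INTERFACE

Orientations are given as [roll, pitch, yaw] about the fixed x, y, z axes, in that order (R = Rz(yaw) Ry(pitch) Rx(roll)).
In Python, from station import arm gives the robot as it stands.
- The arm moves only by the tool move_arm, never from a script. Its argument "rows" is text: rows parted by semicolons, each of 7 numbers parted by spaces: the turn, a rotation vector about the tool's x, y, z in degrees, then the shift along the tool's x, y, z in m, then the finger opening in m, from 0 to 0.0876. A call has 1 to 8 rows; each row shifts and turns the commanded pose from where the row before left it, along the tool's axes as they then stand; what a row does not reach is not made up. A row lasts 1/8 s, in which the tool goes at most 62.5 mm and 10.7 degrees, less where a joint would pass 70% of its speed; a pose out of reach is approached as far as the arm can. A call is refused whole if a number of a shift passes 0.0625 or a number of a turn 10.7, either way. A call with a gripper value outside its range is refused whole. The fingers move at their own pace and stop on an object; "squeeze" is the grip in N (left out, the last holds). Time passes only in rows, so rows that do not move let the fingers close. It gives the time, the measured TCP pose, the force, the opening and the grip force at its end, in the units of the state.
- arm.get_state(): the state, without advancing time (a new reading comes with each control period).
- arm.grab_frame(name): name is "scene" or "top"; returns (picture, depth): 400x640x3 uint8, blue, green, red; 400x640 float32, m along the optical axis (not along the pixel's ray), 0 where there is no reading.
- arm.camera_model(name): a dict with "mtx" (3x3 intrinsics, pixels), "camera_from_world" (4x4, takes a point from world to camera coordinates). Camera axes: x right, y down, z forward; pixel columns grow to the right and rows downward; lengths in m; the calibration is good to about 2 mm. A picture is of the moment at which its call begins. camera_model takes no time and is no camera call.
- arm.job_done(): hands the job in; it is judged then, once.
The state is a dict: "t": time; "q": joint angles; "qd": joint speeds; "joint_efforts": joint torques, N m; "eef_pos": TCP position; "ee_rot": TCP orientation; "force": force on the tool from outside, world axes, zero at the start; "moment": the same for the moment, N m; "width": finger opening in m; "gripper_force": force on a finger pad.
Only numpy, scipy, OpenCV 4.12 (cv2) and the standard library are available. Lean on these libraries where they do the work, as an engineer would, in place of code of your own. Each camera call takes 0.05 s, during which the arm holds its last target. There are 200 camera calls.

## Working session

There is one attempt and no reset: what is moved stays moved. The work goes in short steps, Python scripts to look and compute and a tool call to move; the robot and the scene stay as the last step left them, time stands still between calls to the robot, and variables do not carry over. Pictures are saved under pics/ and viewed, at most 14 in all, crops included, and the job is handed in when it is done.

Besides the shell and the picture viewer there is one more tool, called after "Request:" as name(argument=value, ...), one argument or row to a line, values as JSON. move_arm: Moves the arm, as the interface text tells. Its arguments: {"type":"object","properties":{"rows":{"type":"string"},"squeeze":{"type":"number"}},"required":["rows"]}

```bash
ls; mkdir -p pics
python3 - <<'E'
from station import arm
import cv2
for n in("top","scene"):
    p,d=arm.grab_frame(n); cv2.imwrite(f"pics/{n}0.png",p)
    m=arm.camera_model(n); print(n,m["mtx"],m["camera_from_world"])
print(arm.get_state(), arm.finger_overhang)
E
```

```text
pics
top [[390.02730515   0.         320.42327891]
 [  0.         390.02730515 199.51136365]
 [  0.           0.           1.        ]] [[ 0.01926163 -0.99973655 -0.01248268 -0.01141232]
 [-0.99045425 -0.01737543 -0.13674239  0.54891205]
 [ 0.13648947  0.0149974  -0.99052799  0.81673409]
 [ 0.          0.          0.          1.        ]]
scene [[397.91998364   0.         315.29035542]
 [  0.         397.91998364 203.10415508]
 [  0.           0.           1.        ]] [[ 0.40749298  0.91319107  0.00561642 -0.23421594]
 [ 0.79817217 -0.35316645 -0.48805188 -0.43949733]
 [-0.44370109  0.20336059 -0.87279655  1.09817192]
 [ 0.          0.          0.          1.        ]]
{'t': 0.1, 'q': array([-9.58926536e-01,  3.59315458e-01,  1.11732049e-02, -3.44507992e-04,
       -1.22411108e+00, -2.88082065e-01]), 'qd': array([ 4.17980475e-06, -1.23720399e-03,  2.09968076e-03,  2.65214621e-03,
       -4.67003625e-04, -1.77234437e-03]), 'joint_efforts': array([-8.71877110e-04, -5.84163952e+01,  2.93753922e+01,  7.01546296e+00,
        1.01958291e-02, -6.66019355e-05]), 'eef_pos': array([ 0.21459874, -0.6395299 ,  0.23371966]), 'ee_rot': array([ 3.14010366e+00, -1.03467292e-04, -2.81792214e+00]), 'force': array([-1.28792505,  1.17470634, -0.35995664]), 'moment': array([-0.0291796 , -0.03460073, -0.02865219]), 'gripper_force': 0.0, 'width': 0.08754833054653123} 0.008
```

View pics/top0.png

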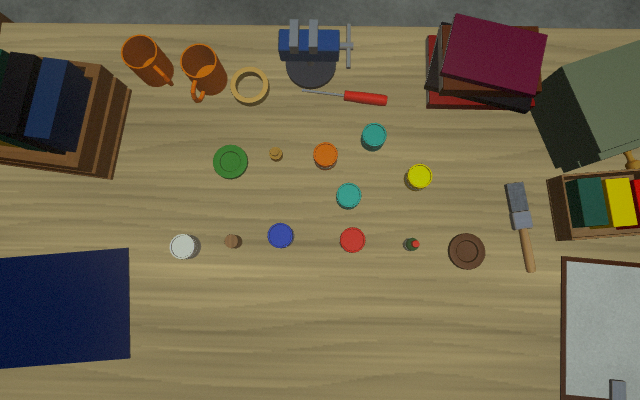

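View pics/scene0.png

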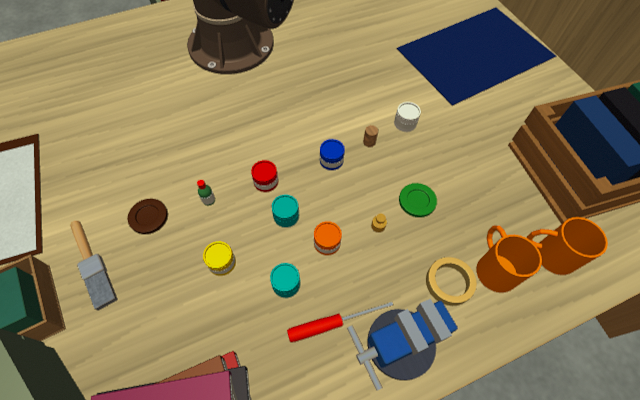

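Top view: white (182,246), blue (281,236), red (352,240), yellow (420,176), orange (326,155). The turquoise decoys are at (374,136) and (349,195), the green stand at (230,161) and the walnut stand at (467,251). The bystanders are the brass weight (276,153), cork (232,241) and bottle (412,244). The scene view agrees.

```bash
cat > h.py <<'E'
from station import arm
import cv2, numpy as np
def cam(n):
    m=arm.camera_model(n); return m["mtx"],np.array(m["camera_from_world"])
def plane(n,uv,z):
    K,T=cam(n); R,t=T[:3,:3],T[:3,3]; c=-R.T@t
    d=np.c_[np.asarray(uv,float),np.ones(len(uv))]@np.linalg.inv(K).T@R
    return (c+d*((z-c[2])/d[:,2])[:,None])[:,:2]
def cloud(n,D):
    K,T=cam(n); v,u=np.mgrid[:400,:640]
    P=np.dstack([u,v,np.ones_like(u)])@np.linalg.inv(K).T*D[...,None]
    return (P-T[:3,3])@T[:3,:3]
def proj(n,p):
    K,T=cam(n); q=K@(T[:3,:3]@np.array(p)+T[:3,3]); return q[:2]/q[2]
E
cat > m.py <<'E'
from h import *
S=dict(red=(352,240),yellow=(420,176),blue=(281,236),white=(182,246),orange=(326,155),turqA=(374,136),turqB=(349,195),walnut=(467,251),green=(230,161),bottle=(412,244),brass=(276,153),cork=(232,241))
F={n:arm.grab_frame(n) for n in("top","scene")}
C={n:cloud(n,F[n][1]) for n in F}
top=dict(walnut=.013,green=.013,bottle=.075,brass=.04,cork=.045)
for k,uv in S.items():
    h=top.get(k,.05); c0=plane("top",[uv],h)[0]; o=[]
    for n in F:
        P=C[n]; M=((np.hypot(P[...,0]-c0[0],P[...,1]-c0[1])<.05)&(P[...,2]>h-(.004 if h<.02 else .007))&(F[n][1]>0)).astype(np.uint8)
        ct=max(cv2.findContours(M,0,2)[0],key=cv2.contourArea)
        xy=plane(n,ct[:,0],h).astype(np.float32)
        (x,y),r=cv2.minEnclosingCircle(xy); e=xy.min(0)/2+xy.max(0)/2
        o.append(f"{n} {x:.4f} {y:.4f} d{2*r*1e3:.0f} mid {e[0]:.4f} {e[1]:.4f} z{np.median(P[...,2][M>0]):.3f}")
    print(k,*o,sep=" | ")
E
python3 m.py
```

```text
red | top 0.4627 -0.0709 d54 mid 0.4628 -0.0703 z0.045 | scene 0.4669 -0.0698 d58 mid 0.4669 -0.0702 z0.045
yellow | top 0.6037 -0.2148 d56 mid 0.6027 -0.2154 z0.046 | scene 0.6070 -0.2140 d57 mid 0.6070 -0.2146 z0.045
blue | top 0.4698 0.0839 d54 mid 0.4694 0.0834 z0.045 | scene 0.4727 0.0830 d59 mid 0.4736 0.0847 z0.046
white | top 0.4415 0.2918 d55 mid 0.4421 0.2918 z0.045 | scene 0.4461 0.2929 d59 mid 0.4462 0.2927 z0.046
orange | top 0.6485 -0.0098 d55 mid 0.6484 -0.0096 z0.045 | scene 0.6524 -0.0095 d56 mid 0.6524 -0.0092 z0.046
turqA | top 0.6939 -0.1172 d55 mid 0.6942 -0.1168 z0.046 | scene 0.6981 -0.1154 d56 mid 0.6980 -0.1160 z0.045
turqB | top 0.5588 -0.0623 d54 mid 0.5584 -0.0619 z0.045 | scene 0.5630 -0.0602 d57 mid 0.5630 -0.0617 z0.046
walnut | top 0.4445 -0.3251 d80 mid 0.4439 -0.3251 z0.013 | scene 0.4470 -0.3238 d82 mid 0.4465 -0.3237 z0.012
green | top 0.6374 0.2084 d80 mid 0.6370 0.2083 z0.012 | scene 0.6406 0.2094 d82 mid 0.6408 0.2094 z0.013
bottle | top 0.4560 -0.1987 d16 mid 0.4560 -0.1990 z0.075 | scene 0.4597 -0.1987 d18 mid 0.4597 -0.1980 z0.074
brass | top 0.6558 0.1037 d20 mid 0.6559 0.1041 z0.039 | scene 0.6581 0.1037 d23 mid 0.6586 0.1045 z0.039
cork | top 0.4552 0.1883 d30 mid 0.4558 0.1878 z0.044 | scene 0.4599 0.1891 d34 mid 0.4594 0.1890 z0.044
```

Request:
move_arm(
  rows="0 0 9.25 0 0 0 0.0876; 0 0 9.25 0 0 0 0.0876; 0 0 0 -0.02 0.047 0 0.0876; 0 0 0 -0.02 0.047 0 0.0876; 0 0 0 -0.02 0.047 0 0.0876; 0 0 0 -0.02 0.047 0 0.0876; 0 0 0 -0.02 0.047 0 0.0876; 0 0 0 0 0 0 0.0876",
  squeeze=25,
)

```text
t: 1.2
eef_pos: [0.3155, -0.4024, 0.2351]
ee_rot: [-3.141, 0.001, -3.137]
force: [-0.6, -0.3, -0.1]
width: 0.0873
gripper_force: 0.0
```

Request:
move_arm(
  rows="0 0 0 -0.021 0.047 0 0.0876; 0 0 0 -0.021 0.047 0 0.0876; 0 0 0 -0.021 0.047 0 0.0876; 0 0 0 -0.021 0.047 0 0.0876; 0 0 0 -0.021 0.047 0 0.0876; 0 0 0 -0.021 0.047 0.02 0.0876; 0 0 0 -0.021 0.047 0.02 0.0876; 0 0 0 0 0 0.03 0.0876",
)

```text
t: 2.2
eef_pos: [0.4635, -0.0735, 0.1645]
ee_rot: [3.141, 0.002, -3.137]
force: [-0.5, -0.7, -0.5]
width: 0.0878
gripper_force: 0.0
```

Request:
move_arm(
  rows="0 0 0 0 0 0 0.0876; 0 0 0 0 0 0 0.0876",
)

```text
t: 2.45
eef_pos: [0.4617, -0.0764, 0.1654]
ee_rot: [-3.141, 0.001, -3.141]
force: [-0.6, -0.4, 0.7]
width: 0.0873
gripper_force: 0.0
```

Request:
move_arm(
  rows="0 0 0 -0.002 0.006 0.03 0.0876; 0 0 0 0 0 0.03 0.0876; 0 0 0 0 0 0.03 0.0876; 0 0 0 0 0 0.025 0.0876; 0 0 0 0 0 0.02 0.0876; 0 0 0 0 0 0.011 0.0876; 0 0 0 0 0 0 0.0876; 0 0 0 0 0 0 0.07",
)

```text
t: 3.45
eef_pos: [0.464, -0.0698, 0.0195]
ee_rot: [3.141, 0.002, -3.141]
force: [-0.0, 0.3, 0.4]
width: 0.0822
gripper_force: 0.0
```

Request:
move_arm(
  rows="0 0 0 0 0 0 0.06; 0 0 0 0 0 0 0.056; 0 0 0 0 0 0 0.05; 0 0 0 0 0 0 0.04; 0 0 0 0 0 0 0.04; 0 0 0 0 0 0 0.04",
)

```text
t: 4.2
eef_pos: [0.4634, -0.0696, 0.0187]
ee_rot: [3.142, 0.0, -3.141]
force: [-0.7, 0.0, 4.2]
width: 0.0541
gripper_force: 25.0
```

Request:
move_arm(
  rows="0 0 0 0 0 -0.02 0.04; 0 0 0 0 0 -0.03 0.04; 0 0 0 0 0 -0.03 0.04; 0 0 0 0 0 -0.03 0.04; 0 0 0 0.004 -0.03 -0.01 0.04; 0 0 0 0.005 -0.04 0 0.04; 0 0 0 0.005 -0.05 0 0.04; 0 0 0 0.005 -0.05 0 0.04",
)

```text
t: 5.2
eef_pos: [0.4439, -0.2408, 0.1383]
ee_rot: [3.141, -0.0, -3.14]
force: [1.6, -1.5, -2.4]
width: 0.0541
gripper_force: 25.0
```

Request:
move_arm(
  rows="0 0 0 0 -0.05 0 0.04; 0 0 0 0 -0.034 0 0.04; 0 0 0 0 0 0 0.04; 0 0 0 0 0 0.03 0.04; 0 0 0 0 0 0.03 0.04; 0 0 0 0 0 0.03 0.04; 0 0 0 0 0 0 0.04; 0 0 0 0 0 0 0.04",
)

```text
t: 6.2
eef_pos: [0.445, -0.3236, 0.0494]
ee_rot: [-3.141, 0.0, -3.14]
force: [0.3, -0.3, -1.2]
width: 0.0536
gripper_force: 25.0
```

Request:
move_arm(
  rows="0 0 0 0 0 0.008 0.04; 0 0 0 0 0 0.006 0.04; 0 0 0 0 0 0.004 0.04; 0 0 0 0 0 0.003 0.04; 0 0 0 0 0 0.001 0.04; 0 0 0 0 0 0 0.04; 0 0 0 0 0 0 0.04",
)

```text
t: 7.08
eef_pos: [0.4444, -0.3237, 0.0268]
ee_rot: [-3.142, 0.0, -3.141]
force: [-2.1, 0.8, 3.8]
width: 0.0534
gripper_force: 25.0
```

Request:
move_arm(
  rows="0 0 0 0 0 0 0.058; 0 0 0 0 0 0 0.07; 0 0 0 0 0 0 0.0876; 0 0 0 0 0 0 0.0876; 0 0 0 0 0 -0.02 0.0876; 0 0 0 0 0 -0.04 0.0876; 0 0 0 0 0 -0.05 0.0876; 0 0 0 0 0 -0.04 0.0876",
)

```text
t: 8.07
eef_pos: [0.4446, -0.3238, 0.1786]
ee_rot: [-3.141, 0.001, -3.141]
force: [1.4, -0.3, -0.5]
width: 0.0876
gripper_force: 0.0
```

Request:
move_arm(
  rows="0 0 0 -0.04 0.025 0 0.0876; 0 0 0 -0.04 0.03 0 0.0876; 0 0 0 -0.04 0.03 0 0.0876; 0 0 0 -0.04 0.025 0 0.0876; 0 0 0 0 0 0.03 0.0876; 0 0 0 0 0 0 0.0876; 0 0 0 0 0 0 0.0876",
)

```text
t: 8.95
eef_pos: [0.6043, -0.214, 0.1473]
ee_rot: [-3.141, 0.0, -3.141]
force: [0.7, -0.3, 0.6]
width: 0.0874
gripper_force: 0.0
```

```bash
cat > c.py <<'E'
import sys
from h import *
# name, approx x,y, top height
a=sys.argv[1:]
for n in("top","scene"):
    p,D=arm.grab_frame(n); P=cloud(n,D)
    for s in a:
        x0,y0,h=map(float,s.split(","))
        M=((np.hypot(P[...,0]-x0,P[...,1]-y0)<.04)&(P[...,2]>h-.007)&(P[...,2]<h+.008)&(D>0)).astype(np.uint8)
        cs=cv2.findContours(M,0,2)[0]
        if not cs: print(n,s,"none");continue
        xy=plane(n,max(cs,key=cv2.contourArea)[:,0],h).astype(np.float32)
        (x,y),r=cv2.minEnclosingCircle(xy); z=P[...,2][M>0]
        print(n,s,f"{x:.4f} {y:.4f} d{2e3*r:.0f} zmed {np.median(z):.4f} zmax {z.max():.4f}")
    cv2.imwrite(f"pics/{n}_last.png",p)
s=arm.get_state();print(s["eef_pos"].round(4))
E
python3 c.py .445,-.3244,.058 .6045,-.2145,.05
```

```text
top .445,-.3244,.058 0.4441 -0.3229 d55 zmed 0.0538 zmax 0.0609
top .6045,-.2145,.05 0.5949 -0.2186 d52 zmed 0.0455 zmax 0.0531
scene .445,-.3244,.058 0.4314 -0.3252 d27 zmed 0.0535 zmax 0.0592
scene .6045,-.2145,.05 0.6072 -0.2140 d57 zmed 0.0455 zmax 0.0523
[ 0.6046 -0.2142  0.148 ]
```

Request:
move_arm(
  rows="0 0 0 0 0 0.03 0.0876; 0 0 0 0 0 0.03 0.0876; 0 0 0 0 0 0.03 0.0876; 0 0 0 0 0 0.025 0.0876; 0 0 0 0 0 0.013 0.0876; 0 0 0 0 0 0 0.0876; 0 0 0 0 0 0 0.07; 0 0 0 0 0 0 0.06",
)

```text
t: 10.05
eef_pos: [0.6051, -0.2136, 0.0198]
ee_rot: [-3.141, 0.002, -3.141]
force: [-0.3, -0.2, -0.1]
width: 0.073
gripper_force: 0.0
```

Request:
move_arm(
  rows="0 0 0 0 0 0 0.056; 0 0 0 0 0 0 0.05; 0 0 0 0 0 0 0.04; 0 0 0 0 0 0 0.04; 0 0 0 0 0 0 0.04",
)

```text
t: 10.68
eef_pos: [0.6046, -0.2136, 0.0189]
ee_rot: [-3.141, 0.001, -3.141]
force: [-0.4, -0.3, 4.5]
width: 0.0537
gripper_force: 25.0
```

Request:
move_arm(
  rows="0 0 0 0 0 -0.02 0.04; 0 0 0 0 0 -0.04 0.04; 0 0 0 0 0 -0.04 0.04; 0 0 0 0 0 -0.04 0.04; 0 0 0 0.03 -0.02 0 0.04; 0 0 0 0.04 -0.03 0 0.04; 0 0 0 0.04 -0.03 0 0.04; 0 0 0 0.03 -0.02 0 0.04",
)

```text
t: 11.68
eef_pos: [0.4624, -0.3143, 0.158]
ee_rot: [3.141, -0.001, -3.141]
force: [0.5, -0.5, -1.0]
width: 0.0538
gripper_force: 25.0
```

Request:
move_arm(
  rows="0 0 0 0.02 -0.01 0 0.04; 0 0 0 0 0 0 0.04; 0 0 0 0 0 0.03 0.04; 0 0 0 0 0 0.03 0.04; 0 0 0 0 0 0 0.04; 0 0 0 0 0 0 0.04; 0 0 0 0 0 0 0.04",
)

```text
t: 12.55
eef_pos: [0.4456, -0.3239, 0.0998]
ee_rot: [-3.141, 0.002, -3.14]
force: [-0.2, 0.2, -0.2]
width: 0.0538
gripper_force: 25.0
```

Run:
```python
from h import *
p,_=arm.grab_frame("scene"); u,v=proj("scene",[.445,-.3244,.06]).astype(int); print(u,v)
cv2.imwrite("pics/s1.png",cv2.resize(p[max(v-90,0):v+90,max(u-110,0):u+110],None,fx=3,fy=3))
```

```text
137 203
```

View pics/s1.png

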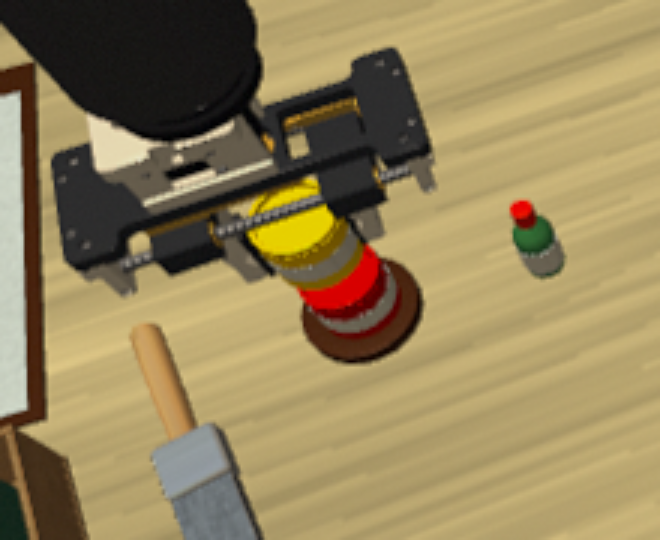

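The crop shows the yellow pot (centre about 300,230) in line above the red pot (345,290), which sits on the walnut stand. I'll lower the yellow and release it.

Request:
move_arm(
  rows="0 0 0 0 0 0.01 0.04; 0 0 0 0 0 0.008 0.04; 0 0 0 0 0 0.005 0.04; 0 0 0 0 0 0.003 0.04; 0 0 0 0 0 0.001 0.04; 0 0 0 0 0 0 0.04; 0 0 0 0 0 0 0.04",
)

```text
t: 13.48
eef_pos: [0.4444, -0.3237, 0.0719]
ee_rot: [-3.141, 0.0, -3.141]
force: [-2.2, 1.2, 5.6]
width: 0.0535
gripper_force: 25.0
```

Request:
move_arm(
  rows="0 0 0 0 0 0 0.058; 0 0 0 0 0 0 0.07; 0 0 0 0 0 0 0.0876; 0 0 0 0 0 0 0.0876; 0 0 0 0 0 -0.02 0.0876; 0 0 0 0 0 -0.04 0.0876; 0 0 0 0 0 -0.05 0.0876; 0 0 0 0 0 -0.03 0.0876",
)

```text
t: 14.48
eef_pos: [0.4451, -0.3241, 0.2142]
ee_rot: [-3.14, 0.003, -3.14]
force: [-0.2, -0.4, 0.1]
width: 0.0873
gripper_force: 0.0
```

Request:
move_arm(
  rows="0 0 0 -0.003 0.04 0 0.0876; 0 0 0 -0.004 0.06 0 0.0876; 0 0 0 -0.004 0.06 0 0.0876; 0 0 0 -0.004 0.06 0 0.0876; 0 0 0 -0.004 0.06 0 0.0876; 0 0 0 -0.004 0.06 0 0.0876; 0 0 0 -0.003 0.04 0 0.0876; 0 0 0 0 0.028 0 0.0876",
)

```text
t: 15.48
eef_pos: [0.47, 0.0863, 0.2117]
ee_rot: [3.141, 0.0, -3.139]
force: [0.0, 0.4, 0.7]
width: 0.0877
gripper_force: 0.0
```

Request:
move_arm(
  rows="0 0 0 0 0 0.04 0.0876; 0 0 0 0 0 0.04 0.0876; 0 0 0 0 0 0 0.0876; 0 0 0 0 0 0 0.0876",
)

```text
t: 15.98
eef_pos: [0.471, 0.0846, 0.1329]
ee_rot: [3.141, 0.001, -3.14]
force: [0.1, -0.3, 0.1]
width: 0.0875
gripper_force: 0.0
```

```bash
python3 c.py .445,-.3244,.103 .4704,.0838,.05 .443,.2922,.05 .458,-.199,.075
```

```text
top .445,-.3244,.103 0.4438 -0.3226 d56 zmed 0.0986 zmax 0.1054
top .4704,.0838,.05 none
top .443,.2922,.05 none
top .458,-.199,.075 0.4560 -0.1987 d16 zmed 0.0743 zmax 0.0787
scene .445,-.3244,.103 0.4478 -0.3207 d59 zmed 0.0985 zmax 0.1056
scene .4704,.0838,.05 0.4730 0.0840 d58 zmed 0.0455 zmax 0.0527
scene .443,.2922,.05 0.4461 0.2915 d61 zmed 0.0456 zmax 0.0531
scene .458,-.199,.075 0.4601 -0.1983 d18 zmed 0.0737 zmax 0.0767
[0.4712 0.0848 0.1333]
```

Request:
move_arm(
  rows="0 0 0 0 -0.001 0.03 0.0876; 0 0 0 0 0 0.03 0.0876; 0 0 0 0 0 0.03 0.0876; 0 0 0 0 0 0.015 0.0876; 0 0 0 0 0 0.008 0.0876; 0 0 0 0 0 0 0.0876; 0 0 0 0 0 0 0.07; 0 0 0 0 0 0 0.06",
)

```text
t: 17.08
eef_pos: [0.4705, 0.0836, 0.0193]
ee_rot: [3.141, 0.001, -3.141]
force: [0.7, 0.8, -0.2]
width: 0.0734
gripper_force: 0.0
```

Request:
move_arm(
  rows="0 0 0 0 0 0 0.056; 0 0 0 0 0 0 0.05; 0 0 0 0 0 0 0.04; 0 0 0 0 0 0 0.04; 0 0 0 0 0 0 0.04",
)

```text
t: 17.7
eef_pos: [0.4702, 0.0834, 0.0187]
ee_rot: [3.141, 0.0, -3.141]
force: [0.3, 0.9, 2.9]
width: 0.0537
gripper_force: 25.0
```

Request:
move_arm(
  rows="0 0 0 0 0 -0.02 0.04; 0 0 0 0 0 -0.04 0.04; 0 0 0 0 0 -0.05 0.04; 0 0 0 0 0 -0.05 0.04; 0 0 0 0.002 -0.02 -0.03 0.04; 0 0 0 0.004 -0.04 0 0.04; 0 0 0 0.004 -0.05 0 0.04; 0 0 0 0.004 -0.05 0 0.04",
)

```text
t: 18.7
eef_pos: [0.4555, -0.0779, 0.2084]
ee_rot: [3.141, -0.0, -3.14]
force: [1.6, 1.1, -1.7]
width: 0.0541
gripper_force: 25.0
```

Request:
move_arm(
  rows="0 0 0 0.004 -0.05 0 0.04; 0 0 0 0.004 -0.05 0 0.04; 0 0 0 0.004 -0.05 0 0.04; 0 0 0 0 -0.05 0 0.04; 0 0 0 0 -0.03 0 0.04; 0 0 0 0 -0.018 0 0.04; 0 0 0 0 0 0 0.04; 0 0 0 0 0 0 0.04",
)

```text
t: 19.7
eef_pos: [0.4443, -0.324, 0.2083]
ee_rot: [3.141, -0.0, -3.141]
force: [0.4, 0.2, -1.7]
width: 0.0536
gripper_force: 25.0
```

Request:
move_arm(
  rows="0 0 0 0 0 0.03 0.04; 0 0 0 0 0 0.03 0.04; 0 0 0 0 0 0.005 0.04; 0 0 0 0 0 0 0.04; 0 0 0 0 0 0 0.04",
)

```text
t: 20.32
eef_pos: [0.4453, -0.3248, 0.1449]
ee_rot: [-3.141, 0.002, -3.14]
force: [-0.1, 0.1, -1.4]
width: 0.0536
gripper_force: 25.0
```

Request:
move_arm(
  rows="0 0 0 0 0 0.01 0.04; 0 0 0 0 0 0.008 0.04; 0 0 0 0 0 0.005 0.04; 0 0 0 0 0 0.003 0.04; 0 0 0 0 0 0.001 0.04; 0 0 0 0 0 0 0.04; 0 0 0 0 0 0 0.04",
)

```text
t: 21.2
eef_pos: [0.4445, -0.3248, 0.1168]
ee_rot: [-3.141, 0.0, -3.141]
force: [-0.8, 0.1, 1.0]
width: 0.0541
gripper_force: 25.0
```

Request:
move_arm(
  rows="0 0 0 0 0 0 0.058; 0 0 0 0 0 0 0.07; 0 0 0 0 0 0 0.0876; 0 0 0 0 0 0 0.0876; 0 0 0 0 0 -0.02 0.0876; 0 0 0 0 0 -0.04 0.0876; 0 0 0 0 0 -0.04 0.0876; 0 0 0 0 0 0 0.0876",
)

```text
t: 22.2
eef_pos: [0.4462, -0.3255, 0.2201]
ee_rot: [-3.139, 0.006, -3.14]
force: [-0.2, 1.1, -0.2]
width: 0.0873
gripper_force: 0.0
```

Request:
move_arm(
  rows="0 0 0 0 0.04 0 0.0876; 0 0 0 0 0.05 0 0.0876; 0 0 0 0 0.05 0 0.0876; 0 0 0 0 0.05 0 0.0876; 0 0 0 0 0.05 0 0.0876; 0 0 0 0 0.05 0 0.0876; 0 0 0 0 0.05 0 0.0876; 0 0 0 0 0.05 0 0.0876",
)

```text
t: 23.2
eef_pos: [0.4436, 0.0669, 0.2162]
ee_rot: [3.141, -0.0, -3.141]
force: [0.8, -0.5, 0.1]
width: 0.0877
gripper_force: 0.0
```

Request:
move_arm(
  rows="0 0 0 0 0.05 0 0.0876; 0 0 0 0 0.05 0 0.0876; 0 0 0 0 0.05 0 0.0876; 0 0 0 0 0.05 0 0.0876; 0 0 0 0.002 0.027 0.04 0.0876; 0 0 0 0 0 0.04 0.0876; 0 0 0 0 0 0 0.0876; 0 0 0 0 0 0 0.0876",
)

```text
t: 24.2
eef_pos: [0.4425, 0.2925, 0.1377]
ee_rot: [3.141, 0.001, -3.141]
force: [0.3, 0.4, 0.0]
width: 0.0877
gripper_force: 0.0
```

```bash
python3 c.py .445,-.3244,.148 .443,.2922,.05 .457,.188,.045
```

```text
top .445,-.3244,.148 0.4434 -0.3231 d56 zmed 0.1435 zmax 0.1512
top .443,.2922,.05 none
top .457,.188,.045 0.4552 0.1883 d30 zmed 0.0438 zmax 0.0475
scene .445,-.3244,.148 0.4477 -0.3231 d59 zmed 0.1435 zmax 0.1505
scene .443,.2922,.05 0.4457 0.2923 d59 zmed 0.0455 zmax 0.0519
scene .457,.188,.045 0.4599 0.1891 d34 zmed 0.0445 zmax 0.0484
[0.4428 0.2928 0.1384]
```

Blue is seated, with its lid at 0.143 m as expected. White is next.

Request:
move_arm(
  rows="0 0 0 0 0 0.03 0.0876; 0 0 0 0 0 0.03 0.0876; 0 0 0 0 0 0.03 0.0876; 0 0 0 0 0 0.02 0.0876; 0 0 0 0 0 0.008 0.0876; 0 0 0 0 0 0 0.0876; 0 0 0 0 0 0 0.07; 0 0 0 0 0 0 0.06",
)

```text
t: 25.3
eef_pos: [0.4423, 0.2928, 0.0195]
ee_rot: [3.14, 0.001, -3.141]
force: [0.3, -0.7, -0.2]
width: 0.073
gripper_force: 0.0
```

Request:
move_arm(
  rows="0 0 0 0 0 0 0.056; 0 0 0 0 0 0 0.05; 0 0 0 0 0 0 0.04; 0 0 0 0 0 0 0.04; 0 0 0 0 0 0 0.04",
)

```text
t: 25.92
eef_pos: [0.4421, 0.2926, 0.0188]
ee_rot: [3.141, 0.0, -3.14]
force: [-0.3, 0.5, 4.2]
width: 0.0535
gripper_force: 25.0
```

Request:
move_arm(
  rows="0 0 0 0 0 -0.02 0.04; 0 0 0 0 0 -0.03 0.04; 0 0 0 0 0 -0.04 0.04; 0 0 0 -0.01 -0.004 -0.03 0.04; 0 0 0 -0.03 -0.013 0 0.04; 0 0 0 -0.04 -0.017 0 0.04; 0 0 0 -0.04 -0.017 0 0.04; 0 0 0 -0.04 -0.017 0 0.04",
)

```text
t: 26.92
eef_pos: [0.6025, 0.2234, 0.1377]
ee_rot: [-3.141, -0.002, -3.141]
force: [0.4, 1.2, -1.7]
width: 0.0537
gripper_force: 25.0
```

Request:
move_arm(
  rows="0 0 0 -0.025 -0.01 0 0.04; 0 0 0 -0.01 -0.006 0 0.04; 0 0 0 0 0 0.03 0.04; 0 0 0 0 0 0.03 0.04; 0 0 0 0 0 0.03 0.04; 0 0 0 0 0 0 0.04; 0 0 0 0 0 0 0.04; 0 0 0 0 0 0 0.04",
)

```text
t: 27.92
eef_pos: [0.6377, 0.2091, 0.0503]
ee_rot: [3.14, 0.002, -3.14]
force: [-0.7, 0.4, -1.6]
width: 0.0538
gripper_force: 25.0
```

Request:
move_arm(
  rows="0 0 0 0 0 0.008 0.04; 0 0 0 0 0 0.006 0.04; 0 0 0 0 0 0.004 0.04; 0 0 0 0 0 0.003 0.04; 0 0 0 0 0 0.001 0.04; 0 0 0 0 0 0 0.04; 0 0 0 0 0 0 0.04",
)

```text
t: 28.8
eef_pos: [0.6369, 0.2084, 0.0269]
ee_rot: [-3.142, 0.0, -3.141]
force: [-2.8, -0.0, 3.8]
width: 0.0535
gripper_force: 25.0
```

Request:
move_arm(
  rows="0 0 0 0 0 0 0.058; 0 0 0 0 0 0 0.07; 0 0 0 0 0 0 0.0876; 0 0 0 0 0 0 0.0876; 0 0 0 0 0 -0.02 0.0876; 0 0 0 0 0 -0.04 0.0876; 0 0 0 0 0 -0.05 0.0876; 0 0 0 0 0 -0.03 0.0876",
)

```text
t: 29.8
eef_pos: [0.6378, 0.2088, 0.1695]
ee_rot: [3.14, 0.003, -3.14]
force: [0.5, 0.5, -0.6]
width: 0.0875
gripper_force: 0.0
```

Request:
move_arm(
  rows="0 0 0 -0.002 -0.04 0 0.0876; 0 0 0 -0.003 -0.05 0 0.0876; 0 0 0 -0.003 -0.05 0 0.0876; 0 0 0 -0.003 -0.05 0 0.0876; 0 0 0 -0.001 -0.028 0.04 0.0876; 0 0 0 0 0 0 0.0876; 0 0 0 0 0 0 0.0876",
)

```text
t: 30.68
eef_pos: [0.6497, -0.0094, 0.1271]
ee_rot: [-3.141, 0.001, -3.141]
force: [-0.3, 0.6, 0.6]
width: 0.0876
gripper_force: 0.0
```

```bash
python3 c.py .6384,.2089,.058 .65,-.0096,.05 .657,.104,.04
```

```text
top .6384,.2089,.058 0.6354 0.2067 d55 zmed 0.0534 zmax 0.0605
top .65,-.0096,.05 0.6477 -0.0099 d54 zmed 0.0453 zmax 0.0539
top .657,.104,.04 0.6536 0.1062 d17 zmed 0.0386 zmax 0.0418
scene .6384,.2089,.058 0.6392 0.2069 d58 zmed 0.0537 zmax 0.0608
scene .65,-.0096,.05 0.6521 -0.0095 d55 zmed 0.0455 zmax 0.0530
scene .657,.104,.04 0.6583 0.1037 d23 zmed 0.0396 zmax 0.0431
[ 0.6501 -0.0086  0.1278]
```

Request:
move_arm(
  rows="0 0 0 0 0 0.03 0.0876; 0 0 0 0 0 0.03 0.0876; 0 0 0 0 0 0.025 0.0876; 0 0 0 0 0 0.015 0.0876; 0 0 0 0 0 0.008 0.0876; 0 0 0 0 0 0 0.0876; 0 0 0 0 0 0 0.07; 0 0 0 0 0 0 0.06",
)

```text
t: 31.78
eef_pos: [0.6497, -0.0094, 0.0194]
ee_rot: [3.141, 0.001, -3.141]
force: [-0.5, -0.0, -0.7]
width: 0.0731
gripper_force: 0.0
```

Request:
move_arm(
  rows="0 0 0 0 0 0 0.056; 0 0 0 0 0 0 0.05; 0 0 0 0 0 0 0.04; 0 0 0 0 0 0 0.04; 0 0 0 0 0 0 0.04",
)

```text
t: 32.4
eef_pos: [0.6493, -0.0095, 0.0188]
ee_rot: [-3.142, 0.0, -3.141]
force: [-0.4, -0.1, 2.6]
width: 0.0538
gripper_force: 25.0
```

Request:
move_arm(
  rows="0 0 0 0 0 -0.02 0.04; 0 0 0 0 0 -0.04 0.04; 0 0 0 0 0 -0.04 0.04; 0 0 0 0 0 -0.04 0.04; 0 0 0 0.003 0.03 0 0.04; 0 0 0 0.003 0.04 0 0.04; 0 0 0 0.003 0.05 0 0.04; 0 0 0 0.003 0.05 0 0.04",
)

```text
t: 33.4
eef_pos: [0.6364, 0.1616, 0.1581]
ee_rot: [-3.141, -0.001, -3.141]
force: [0.9, -0.7, -1.3]
width: 0.0536
gripper_force: 25.0
```

Request:
move_arm(
  rows="0 0 0 0.001 0.03 0 0.04; 0 0 0 0 0.0165 0 0.04; 0 0 0 0 0 0 0.04; 0 0 0 0 0 0.03 0.04; 0 0 0 0 0 0.03 0.04; 0 0 0 0 0 0 0.04; 0 0 0 0 0 0 0.04; 0 0 0 0 0 0 0.04",
)

```text
t: 34.4
eef_pos: [0.6369, 0.207, 0.1002]
ee_rot: [3.14, 0.002, -3.141]
force: [-0.6, 0.1, -2.0]
width: 0.0536
gripper_force: 25.0
```

Request:
move_arm(
  rows="0 0 0 0 0 0.01 0.04; 0 0 0 0 0 0.008 0.04; 0 0 0 0 0 0.005 0.04; 0 0 0 0 0 0.003 0.04; 0 0 0 0 0 0.001 0.04; 0 0 0 0 0 0 0.04; 0 0 0 0 0 0 0.04",
)

```text
t: 35.28
eef_pos: [0.6361, 0.207, 0.0718]
ee_rot: [3.141, 0.0, -3.141]
force: [-1.4, -1.3, 0.9]
width: 0.0536
gripper_force: 25.0
```

Request:
move_arm(
  rows="0 0 0 0 0 0 0.058; 0 0 0 0 0 0 0.07; 0 0 0 0 0 0 0.0876; 0 0 0 0 0 0 0.0876; 0 0 0 0 0 -0.02 0.0876; 0 0 0 0 0 -0.04 0.0876; 0 0 0 0 0 -0.05 0.0876; 0 0 0 0 0 -0.03 0.0876",
)

```text
t: 36.28
eef_pos: [0.6367, 0.2073, 0.2146]
ee_rot: [3.14, 0.003, -3.14]
force: [0.5, 0.4, -0.8]
width: 0.0874
gripper_force: 0.0
```

Request:
move_arm(
  rows="0 0 0 0 -0.04 0 0.0876; 0 0 0 0 -0.05 0 0.0876; 0 0 0 0 -0.05 0 0.0876; 0 0 0 0 -0.05 0 0.0876; 0 0 0 0 0 0 0.0876; 0 0 0 0 0 0 0.0876; 0 0 0 0 0 0 0.0876",
)

```text
t: 37.15
eef_pos: [0.6362, 0.0179, 0.2115]
ee_rot: [3.141, 0.0, -3.14]
force: [-0.6, -0.8, -0.0]
width: 0.0876
gripper_force: 0.0
```

```bash
python3 c.py .637,.207,.103 .445,-.3244,.148 .657,.104,.04 .457,.188,.045 .458,-.199,.075
```

```text
top .637,.207,.103 0.6352 0.2051 d55 zmed 0.0980 zmax 0.1051
top .445,-.3244,.148 0.4437 -0.3232 d56 zmed 0.1437 zmax 0.1505
top .657,.104,.04 0.6555 0.1037 d20 zmed 0.0393 zmax 0.0419
top .457,.188,.045 0.4552 0.1882 d30 zmed 0.0438 zmax 0.0482
top .458,-.199,.075 0.4560 -0.1987 d15 zmed 0.0739 zmax 0.0787
scene .637,.207,.103 0.6385 0.2051 d57 zmed 0.0986 zmax 0.1055
scene .445,-.3244,.148 0.4482 -0.3237 d59 zmed 0.1434 zmax 0.1508
scene .657,.104,.04 0.6583 0.1037 d23 zmed 0.0394 zmax 0.0430
scene .457,.188,.045 0.4673 0.1764 d3 zmed 0.0406 zmax 0.0411
scene .458,-.199,.075 0.4599 -0.1967 d19 zmed 0.0745 zmax 0.0775
[0.6362 0.018  0.2115]
```

View pics/scene_last.png

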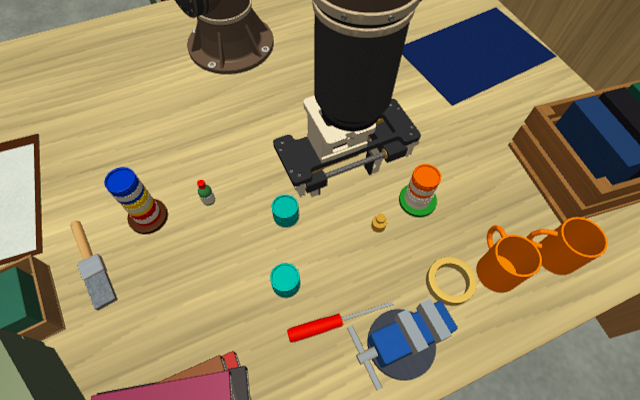

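The picture shows both stacks standing: red, yellow and blue on the walnut stand (137,200), and white with orange on top on the green stand (422,188). All lid heights match, the bystanders haven't moved, and the gripper is clear of everything.

```bash
python3 -c "
from station import arm
print(arm.job_done())"
```

```text
the job is handed in; nothing more can be done
None
```

I handed the job in at about 37 s of robot time: red, yellow and blue are stacked on the walnut stand, white and orange on the green stand, all measured as fully seated, and the oil bottle, brass weight and cork cylinder stand where they were.

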